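# Secure the control box cover and hold its recessed reset button down

## Task

Secure the cover of the blue control box by turning its turnbutton a quarter turn counter-clockwise until it lies fully across the cover's edge. Then take the yellow-handled reset pin out of its wooden stand and, with its brass tip through the ringed hole in the closed cover, push the red button inside well down; finish while still gripping the pin and holding the button down. Do not press the button before the cover is secured, and leave the jar, the pipe elbow, the tape and the bolt where they are.

Things in the scene. Friction and masses are not known exactly. Their poses are not given: they have to be found in the camera images.
- control_box: blue metal control box fixed to the bench, 170 (x) x 180 (y) x 60 mm high; origin at the centre of its underside, x pointing away from the robot side at yaw 0, z up. The 47 mm at the -x end is a solid flat deck, its top at z = 60 mm, with the turnbutton, and a small orange lamp 55 mm to +y of the turnbutton's axis; the rest is closed by a grey hinged cover whose top is level with the deck (cover edge at x = -38 mm)
- latch (a joint): angle of the turnbutton, rad: 0 = its bar lies along the box's y axis, beside the cover (unsecured); grows counter-clockwise seen from above to its stop at 1.571 = bar along the box's x axis, half of it over the cover. It counts as secured above 1.35. Light friction (about 0.04 N m), stays where left
- latch_grip (a point): middle of the turnbutton's black upright fin, on its vertical turning axis (box frame x = -61.5, y = 0, z = 82 mm). The fin is 10 mm thick, 40 mm long and runs from z = 63 to 93 mm in the box frame; it stands on a steel bar 13 x 68 x 6 mm, z = 62 to 68 mm. y axis along fin and bar, x axis across the fin; it turns with the turnbutton
- cover (a joint): angle of the grey hinged cover, rad: 0 = shut, as it starts; grows as it is lifted. Hinged at its far (+x) edge; plate 6 mm thick
- aperture (a point): centre of the round hole in the cover, at the level of the cover's top, 17 mm diameter, with a painted yellow ring around it; box frame x = 20, y = 35, z = 60 mm. The button lies straight below it
- button_top (a point): centre of the top of the red button inside the box, 26 mm diameter, 30 mm below the cover's top when not pressed; moves down when pressed
- reset (a joint): how far the red button is pressed, m: 0 = up, 0.008 = fully down. Spring: about 0.5 N to start, 5 N at 5 mm, 8 N at the stop; it springs back. It counts as held down above 0.005
- stand: wooden stand fixed to the bench, 56 (x) x 96 (y) x 70 mm high, with three holes in its top along y; origin at the centre of its underside. The pin stands in the middle hole (13 mm diameter, 64 mm deep); the two smaller holes are empty
- pin: loose reset pin, about 60 g, standing upright in the stand: square yellow plastic handle 18 x 18 x 50 mm (with two black bands) above, brass rod 8 mm diameter and 60 mm long below. Origin at the underside of the handle, on the pin's axis; z along the pin toward the handle, x and y square to the handle's flat faces. In the stand the handle's underside rests on the stand's top
- pin_grip (a point): middle of the pin's handle, on its axis, 25 mm above the body's origin and 85 mm above the tip
- pin_tip (a point): end of the pin's brass rod, on its axis, 60 mm below the body's origin
- jar: bystander: white plastic jar with red lid, 63 mm diameter, 87 mm high, loose; origin at the centre of its underside
- elbow: bystander: brass pipe elbow, 62 x 47 x 26 mm, loose; origin at the centre of its underside
- tape_roll: bystander: small roll of black tape, 57 x 55 x 19 mm, loose; origin at the centre of its underside
- bolt: bystander: steel hex bolt 89 mm long, 22 mm wide, lying along its y axis, loose; origin at the centre of its underside
Not all that is in view belongs to the job. Leave any green or orange look-alike of the stand alone.

How it is judged:
By the outcome, as a careful person would: the job done as asked, in the order asked, and still so for the second after the job is handed in, while the arm keeps its last pose, push and grip.
It also fails if it takes over 51 s, if anything falls off the work surface, if the arm or the gripper's body presses on something with over 40 N, if the wrist force passes 120 N, or if a joint passes its speed limit or range.

## Robot

A 7-joint arm with a two-finger parallel gripper is mounted at the origin on a cart in front of the work surface, level with it; the furniture and walls round the work are solid. World frame = base frame: x ahead of the robot, y to its left, z up, the work surface at z = 0. Lengths are in m, angles in rad, forces in N, time in s.
With the tool pointing down it reaches from about 0.425 to 0.925 m from the base axis. Payload 6.8 kg.
Tool frame: the origin (TCP) lies on the centre line of the jaws, within the pads' length; the fingertips stand 25 mm ahead of it and the grasp point (between the pads) lies 6 mm ahead of it; z points along the fingers, y is the line along which they close (so a half turn about z gives the same grasp; the last joint's range is limited). The gripper opens to 85 mm and grips with 20 to 120 N. Pads are 22 mm wide; open, the fingers measure 114 mm over their backs; the gripper's body (76 mm by 85 mm) begins 54 mm behind the grasp point. The pads swing forward as they close: fully open they stand 13 mm farther back than shut.
Start: joints at [1.107, 0.477, 0.022, 1.555, -0.011, 1.109, -0.083], TCP at [0.235, -0.633, 0.256] pointing down, gripper open.
Joint ranges: [-2.96, 2.96], [-0.34, 2.1], [-1.41, 1.46], [0.24, 2.44], [-1.37, 4.51], [0.17, 1.92], [-2.96, 2.96]. Speed limits (rad/s): [2.39, 2.39, 3.14, 3.14, 3.14, 3.14, 3.14].

## Interface

Orientations are given as a rotation vector (axis times angle).
In Python, from bench import telemetry, grab_frame, job gives the robot as it stands.
- The arm moves only by the tool apply_moves, never from a script. Its argument "rows" is a list of rows, each a list of 2 entries, a list of its own where there are three numbers: the shift along the tool's x, y, z each as a share of 250 mm, from -1 to 1, then the turn, a rotation vector about the tool's x, y, z each as a share of pi rad, from -1 to 1. A call has 1 to 10 rows; each row is the pose to reach, as a shift and turn from the pose commanded when the call began, along the tool's axes at that moment, turning the shorter way round; what a row does not reach only later rows make up. A row lasts 1/8 s, in which the tool goes at most 62.5 mm and 10.7 degrees, less where a joint would pass 70% of its speed; a pose out of reach is approached as far as the arm can. A call with a number of a shift or a turn outside -1 to 1 is refused whole. A call with a gripper value outside its range is refused whole. "jaw" is the gripper's target within -1 to 1 (fully open at 1, half-way at 0, shut at -1), set as the call begins (left out, the last holds). The fingers move at their own pace and stop on an object; "newtons" is the grip in N (left out, the last holds). Time passes only in rows, so rows that repeat a pose let the fingers close. It gives the time, the measured TCP pose, the force, the opening and the grip force at its end, in the units of the state.
- telemetry.get_obs(): the state, without advancing time (a new reading comes with each control period).
- grab_frame(name): name is "scene" or "side" or "wrist"; returns a dict with "frame" (420x560x3 uint8, red, green, blue), "vertical_fov" (degrees; the focal length in pixels is half the picture's height over the tangent of half this angle, whatever the lens; pixels are square), "cx", "cy" (the principal point, pixels), "origin" and "attitude" of the camera in the world. Camera axes: x right, y up, looking along -z (the intrinsics and any distortion apply to the point x, -y, -z); pixel columns grow to the right and rows downward; lengths in m; the calibration is good to about 2 mm. The wrist camera is an equidistant fisheye: a pixel r from the principal point sees the ray r / f radians off the axis. A picture is of the moment at which its call begins. There is no depth.
- job.hand_in(): hands the job in; it is judged then, once.
The state is a dict: "clock": time; "joints": joint angles; "qvel": joint speeds; "tau": joint torques, N m; "tcp_pos": TCP position; "orientation": TCP orientation; "contact_force": force on the tool from outside, world axes, zero at the start; "moment": the same for the moment, N m; "grip_width": finger opening in m; "gripper_force": force on a finger pad.
Only numpy, scipy, OpenCV 4.12 (cv2) and the standard library are available. Lean on these libraries where they do the work, as an engineer would, in place of code of your own. Each camera call takes 0.05 s, during which the arm holds its last target. There are 200 camera calls.

## Working session

There is one attempt and no reset: what is moved stays moved. The work goes in short steps, Python scripts to look and compute and a tool call to move; the robot and the scene stay as the last step left them, time stands still between calls to the robot, and variables do not carry over. Pictures are saved under pics/ and viewed, at most 10 in all, crops included, and the job is handed in when it is done.

Besides the shell and the picture viewer there is one more tool, called after "Emit:" by a JSON object that holds its "op" and its "data". apply_moves: Moves the arm, as the interface text tells. Its arguments: {"type":"object","properties":{"rows":{"type":"array"},"jaw":{"type":"number"},"newtons":{"type":"number"}},"required":["rows"]}

```bash
ls; mkdir -p pics; python3 - <<'E'
from bench import telemetry, grab_frame
import cv2,pickle
print(telemetry.get_obs())
for n in ["scene","side","wrist"]:
    f=grab_frame(n); pickle.dump(f,open(f"pics/{n}0.pkl","wb"))
    cv2.imwrite(f"pics/{n}0.png",f["frame"][:,:,::-1])
    print(n,{k:v for k,v in f.items() if k!="frame"})
E
```

```text
pics
{'clock': 0.0, 'joints': array([ 1.10691569,  0.4777962 ,  0.02238507,  1.55646287, -0.01149213,
        1.10927409, -0.08310903]), 'qvel': array([-0.0012136 ,  0.00087618,  0.00177851, -0.00040652, -0.00057943,
        0.00257038,  0.0020483 ]), 'tau': array([-3.14904582e-04, -5.96457160e+01,  1.60784293e+00, -2.81190974e+01,
        1.24289698e-02,  9.47297638e-03, -5.09779943e-05]), 'tcp_pos': array([ 0.23488938, -0.63223273,  0.25532434]), 'orientation': array([-3.09030277e+00, -5.55569297e-01,  7.52211879e-04]), 'contact_force': array([-0.32231252, -0.0495309 , -0.16777075]), 'moment': array([-0.02933255, -0.05207026,  0.03137227]), 'gripper_force': 0.0, 'grip_width': 0.08568160861014536}
scene {'vertical_fov': 47.36821970028032, 'cx': 271.45902559412383, 'cy': 208.59807607639578, 'origin': array([-0.08237966,  0.57148237,  0.90930783]), 'attitude': array([ 0.40711623, -0.90882398, -2.16966059])}
side {'vertical_fov': 51.953620075917776, 'cx': 281.51099693231856, 'cy': 213.08755537867435, 'origin': array([0.51424777, 0.97196159, 0.74363342]), 'attitude': array([-0.00627727, -1.4382822 , -2.75770791])}
wrist {'vertical_fov': 65.70646984690485, 'cx': 282.30150218537153, 'cy': 208.4382325857151, 'origin': array([ 0.31168946, -0.60353655,  0.37326591]), 'attitude': array([-0.28051158,  0.19739577, -1.20441203])}
```

```bash
python3 - <<'E'
import cv2
for n in ["scene","side"]:
    cv2.imwrite(f"pics/{n}0b.png",cv2.resize(cv2.imread(f"pics/{n}0.png"),(800,600),interpolation=cv2.INTER_CUBIC))
E
```

```text
(no output)
```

View pics/scene0b.png

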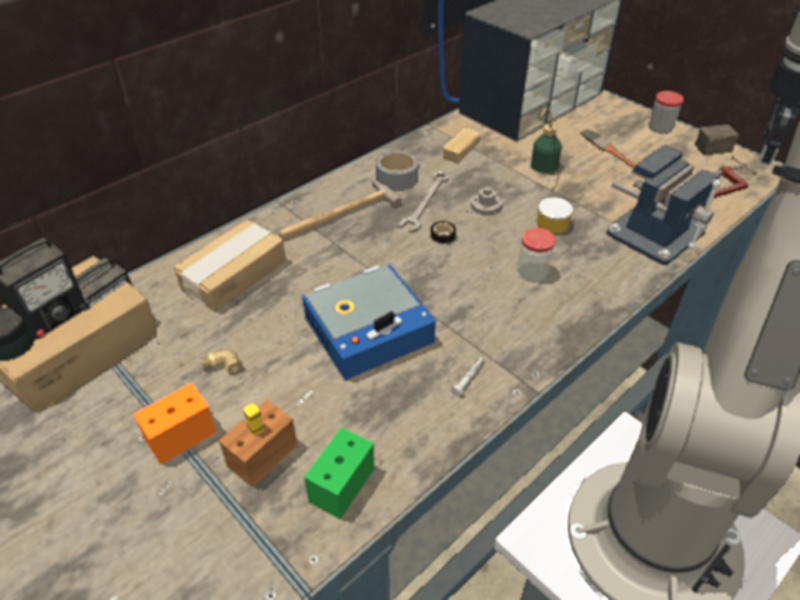

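View pics/side0b.png

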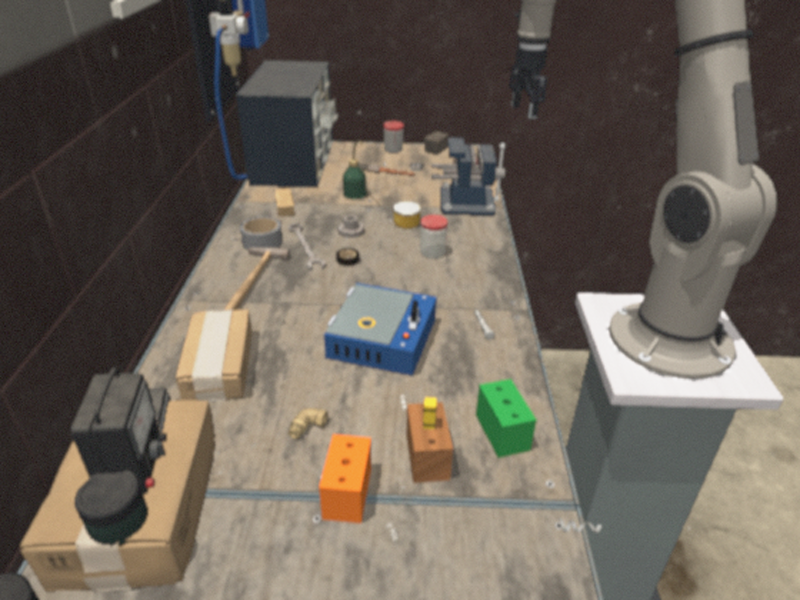

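Scene picture: the box is at (370,320), the fin at (384,322), the ringed hole at (345,307), and the lamp at (355,340). Stand candidates are the orange block (175,420), the brown wooden one with the yellow pin (258,440), and the green one (340,470). I choose the brown one, since it's wood and holds the yellow-handled pin. Next I check it in a close crop.

```bash
python3 - <<'E'
import cv2,numpy as np
def c(n,x,y): # origin px, 100x75 -> 400x300
    im=cv2.imread(f"pics/{n}0.png")[y:y+75,x:x+100]
    return cv2.resize(im,(400,300),interpolation=cv2.INTER_CUBIC)
a=np.vstack([np.hstack([c("scene",208,186),c("scene",145,275)]),np.hstack([c("side",220,192),c("side",260,270)])])
cv2.imwrite("pics/crop1.png",a)
E
```

```text
(no output)
```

View pics/crop1.png

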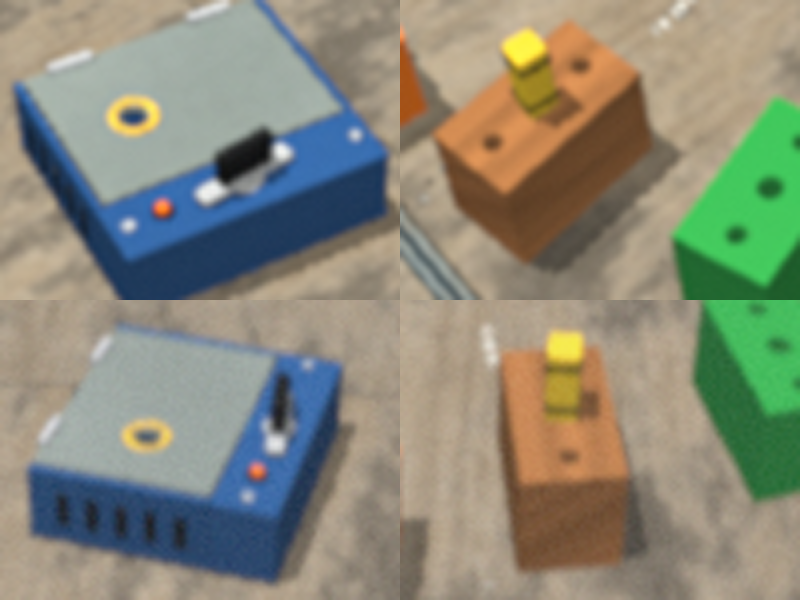

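The crop confirms it: the brown wooden stand holds the square yellow handle with black bands, and the turnbutton's bar lies along the box's y axis. Next I fit the poses.

```bash
cat > h.py <<'E'
import numpy as np,cv2,pickle
from scipy.spatial.transform import Rotation as R
from scipy.optimize import least_squares
def proj(f,P,fish=False):
    H=f["frame"].shape[0]; fl=H/2/np.tan(np.radians(f["vertical_fov"])/2)
    p=(np.atleast_2d(P)-f["origin"])@R.from_rotvec(f["attitude"]).as_matrix()
    x,y,z=p[:,0],-p[:,1],-p[:,2]
    if fish:
        r=np.hypot(x,y); k=np.arctan2(r,z)/np.maximum(r,1e-9)
    else: k=1/z
    return np.c_[f["cx"]+fl*k*x,f["cy"]+fl*k*y]
def body(q,pts):
    c,s=np.cos(q[2]),np.sin(q[2]); P=np.array(pts,float)/1000
    return P@np.array([[c,s,0],[-s,c,0],[0,0,1]])+[q[0],q[1],0]
def fit(obs,q0):  # obs: list of (frame, pts mm, pixels, fish)
    fun=lambda q: np.concatenate([(proj(f,body(q,p),w)-np.array(u)).ravel() for f,p,u,w in obs])
    r=least_squares(fun,q0,loss="soft_l1"); return r.x,r.fun.reshape(-1,2)
E
python3 - <<'E'
from h import *
S=pickle.load(open("pics/scene0.pkl","rb"));D=pickle.load(open("pics/side0.pkl","rb"))
g=lambda o,U:(np.array(U)+.5)/4-.5+o
np.set_printoptions(precision=3,suppress=True)
bp=[(20,35,60),(-61.5,55,63),(-85,-90,60),(-85,90,60),(85,90,60)]
q,r=fit([(S,bp+[(-61.5,0,93)],g([208,186],[(133,116),(162,208),(388,153),(127,262),(17,88),(244,143)]),0),
 (D,bp+[(85,-90,60)],g([220,192],[(147,136),(257,171),(342,66),(278,218),(30,167),(115,25)]),0)],[.6,.1,0])
print("box",q,np.degrees(q[2]),"\n",r)
print("grip,aperture",body(q,[(-61.5,0,82),(20,35,60)]))
sp=[(28,48,70),(-28,48,70),(-28,-48,70),(28,-48,70),(0,0,120)]
q,r=fit([(S,sp,g([145,275],[(34,134),(106,193),(240,73),(172,20),(125,49)]),0),
 (D,sp,g([260,270],[(117,184),(229,176),(202,48),(102,52),(167,46)]),0)],[.6,.4,0])
print("stand",q,np.degrees(q[2]),"\n",r)
hp=[(9,9,120),(9,-9,120),(-9,-9,120),(-9,9,120)]
for y0 in(-.4,0,.4):
 q,r=fit([(S,hp,g([145,275],[(102,46),(130,30),(150,47),(120,66)]),0)],[*q[:2],y0]);print("pin",q,abs(r).max())
E
```

```text
box [ 0.566  0.028 -0.251] -14.377070257925356 
 [[ 0.662  0.487]
 [ 0.69   0.765]
 [ 1.46   0.457]
 [ 0.511  0.092]
 [-0.853 -0.993]
 [ 0.447  0.242]
 [-0.608  0.644]
 [-0.514  1.026]
 [ 0.057 -0.511]
 [-0.511  0.174]
 [-2.086  0.593]
 [-0.031 -0.07 ]]
grip,aperture [[0.506 0.044 0.082]
 [0.594 0.057 0.06 ]]
stand [0.48  0.322 0.116] 6.64639638136743 
 [[ 0.319  0.18 ]
 [ 0.181  0.678]
 [ 1.197  0.699]
 [ 0.352  0.213]
 [ 0.613 -0.353]
 [ 0.113  0.525]
 [-0.667  0.969]
 [-0.624  0.057]
 [-0.645  0.323]
 [-0.644 -0.105]]
pin [ 0.481  0.322 -0.012] 0.8254083626173383
pin [ 0.481  0.322 -0.012] 0.8254085265541562
pin [ 0.481  0.322 -0.012] 0.8254085756717586
```

```bash
cat >> h.py <<'E'
def plan(pos,yaw,o=None):
    "shares to reach TCP pos, tool down, tool y at yaw(deg) (or +180)"
    if o is None:
        from bench import telemetry; o=telemetry.get_obs()
    T=R.from_rotvec(o["orientation"]); best=None
    for k in(0,180):
        a=np.radians(yaw+k); y=np.array([np.cos(a),np.sin(a),0]); z=np.array([0,0,-1.])
        t=(T.inv()*R.from_matrix(np.c_[np.cross(y,z),y,z])).as_rotvec()
        if best is None or np.linalg.norm(t)<np.linalg.norm(best): best=t
    s=T.inv().apply(np.array(pos)-o["tcp_pos"])/.25
    yv=T.apply([0,1,0]); 
    print("t%.2f"%o["clock"],"tcp",o["tcp_pos"].round(4),"yaw %.1f"%np.degrees(np.arctan2(yv[1],yv[0])),"j7 %.2f"%o["joints"][6],"F",o["contact_force"].round(1),"w %.4f"%o["grip_width"],
      "\n shift",s.round(4),"turn",(best/np.pi).round(4))
E
python3 -c "
from h import *
plan([.506,.044,.25],-14.4)"
```

```text
t0.15 tcp [ 0.235  -0.6323  0.2556] yaw -69.6 j7 -0.08 F [-0.8 -1.  -0.4] w 0.0855 
 shift [ 1.9586 -2.1582  0.0251] turn [-4.000e-04 -2.000e-04 -3.067e-01]
```

Emit:
{"op": "apply_moves", "data": {"rows": [[[0.9,-1,0],[0,0,0]],[[0.9,-1,0],[0,0,0]],[[0.9,-1,0],[0,0,0]],[[0.9,-1,0],[0,0,0]],[[0.9,-1,0],[0,0,0]],[[0.9,-1,0],[0,0,0]],[[0.9,-1,0],[0,0,0]]], "jaw": 0.3}}

```text
clock: 1.02
tcp_pos: [0.3598, -0.3181, 0.2564]
orientation: [-3.091, -0.562, -0.0]
contact_force: [0.0, -0.3, 0.3]
grip_width: 0.0555
gripper_force: 0.0
```

Emit:
{"op": "apply_moves", "data": {"rows": [[[0.9,-1,0],[0,0,-0.307]],[[0.9,-1,0],[0,0,-0.307]],[[0.9,-1,0],[0,0,-0.307]],[[0.9,-1,0],[0,0,-0.307]],[[0.9,-1,0],[0,0,-0.307]],[[0.9,-1,0],[0,0,-0.307]],[[0.9,-1,0],[0,0,-0.307]]]}}

```text
clock: 1.9
tcp_pos: [0.4834, -0.007, 0.2561]
orientation: [-2.481, -1.927, -0.0]
contact_force: [1.0, -0.6, -0.0]
grip_width: 0.0553
gripper_force: 0.0
```

```bash
python3 -c "
from h import *
plan([.506,.044,.25],-14.4)"
```

```text
t1.90 tcp [ 0.4834 -0.007   0.2561] yaw -14.3 j7 -0.47 F [ 1.  -0.6 -0. ] w 0.0553 
 shift [0.2201 0.0371 0.0245] turn [-0.0001 -0.0001  0.0004]
```

Emit:
{"op": "apply_moves", "data": {"rows": [[[0.22,0.037,0.3],[0,0,0]],[[0.22,0.037,0.3],[0,0,0]],[[0.22,0.037,0.3],[0,0,0]],[[0.22,0.037,0.3],[0,0,0]]]}}

```text
clock: 2.4
tcp_pos: [0.5056, 0.0413, 0.1819]
orientation: [2.484, 1.922, -0.001]
contact_force: [-0.3, 0.3, 0.3]
grip_width: 0.0556
gripper_force: 0.0
```

```bash
python3 - <<'E'
from h import *
from bench import grab_frame
f=grab_frame("wrist");pickle.dump(f,open("pics/w1.pkl","wb"))
plan([.506,.044,.088],-14.4)
q=[.566,.028,-.251]
print(proj(f,body(q,[(20,35,60),(-61.5,0,93),(-61.5,55,63),(-85,-90,60),(-85,90,60),(-61.5,34,68),(-61.5,-34,68)]),1).round(1))
cv2.imwrite("pics/w1.png",cv2.resize(f["frame"][:,:,::-1],(800,600),interpolation=cv2.INTER_CUBIC))
E
```

```text
t2.45 tcp [0.5059 0.0415 0.1823] yaw -14.5 j7 -0.66 F [-0.3  0.3  0.6] w 0.0557 
 shift [ 0.01   -0.0025  0.3771] turn [ 0.0005  0.0002 -0.0008]
[[387.5 164.9]
 [282.4 223.5]
 [282.1 137.6]
 [256.5 303.9]
 [249.5  90.3]
 [282.3 167.1]
 [282.6 252.1]]
```

View pics/w1.png

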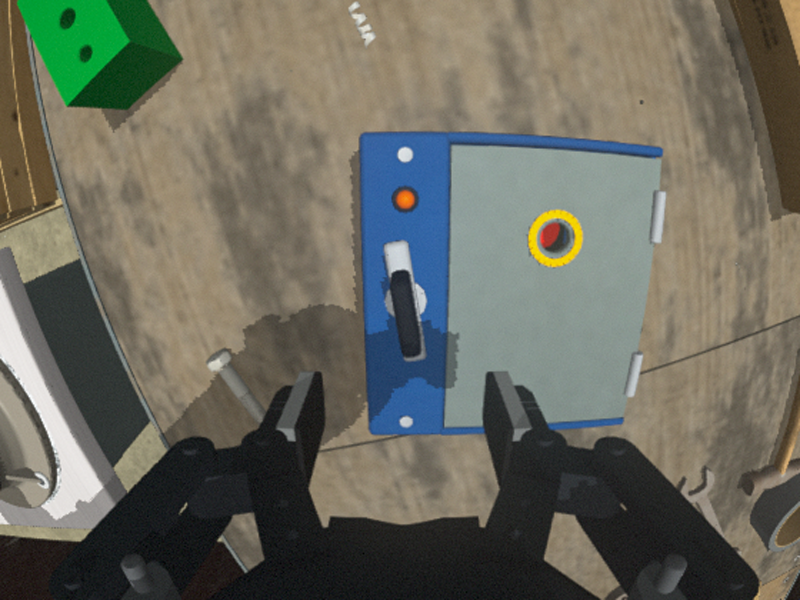

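The wrist view shows the bar tilted from (397,243) to (417,358) with the fin at (404,314), so the latch starts at about +10°. The lamp is at (405,199) and the ring at (555,238), both within about 1.5 mm of the fit. The red button shows through the hole.

```bash
python3 -c "
from h import *
plan([.5065,.043,.099],-4.7)"
```

```text
t2.45 tcp [0.5059 0.0415 0.1823] yaw -14.5 j7 -0.66 F [-0.3  0.3  0.6] w 0.0557 
 shift [0.0066 0.0005 0.3331] turn [ 0.0005  0.0003 -0.0547]
```

Emit:
{"op": "apply_moves", "data": {"rows": [[[0.006,0,0.15],[0,0,-0.055]],[[0.006,0,0.333],[0,0,-0.055]],[[0.006,0,0.333],[0,0,-0.055]],[[0.006,0,0.333],[0,0,-0.055]]]}}

```text
clock: 2.95
tcp_pos: [0.5069, 0.0447, 0.0999]
orientation: [2.306, 2.131, 0.003]
contact_force: [0.8, 0.0, -0.4]
grip_width: 0.0555
gripper_force: 0.0
```

Emit:
{"op": "apply_moves", "data": {"rows": [[[0,0,0],[0,0,0]],[[0,0,0],[0,0,0]],[[0,0,0],[0,0,0]],[[0,0,0],[0,0,0]],[[0,0,0],[0,0,0]],[[0,0,0],[0,0,0]]], "jaw": -1, "newtons": 30}}

```text
clock: 3.7
tcp_pos: [0.5069, 0.0451, 0.0992]
orientation: [2.305, 2.132, 0.003]
contact_force: [0.5, -1.3, 7.5]
grip_width: 0.0094
gripper_force: 35.1
```

```bash
python3 -c "
from h import *
plan([.5065,.043,.099],76.6)"
```

```text
t3.70 tcp [0.5069 0.0451 0.0992] yaw -4.5 j7 -0.59 F [ 0.5 -1.3  7.5] w 0.0094 
 shift [-0.0087 -0.0009  0.0007] turn [ 0.0006  0.0005 -0.4504]
```

Emit:
{"op": "apply_moves", "data": {"rows": [[[-0.004,0,-0.008],[0,0,0]],[[-0.004,0,-0.008],[0,0,-0.45]],[[-0.004,0,-0.008],[0,0,-0.45]],[[-0.004,0,-0.008],[0,0,-0.45]],[[-0.004,0,-0.008],[0,0,-0.45]],[[-0.004,0,-0.008],[0,0,-0.45]],[[-0.004,0,-0.008],[0,0,-0.45]],[[-0.004,0,-0.008],[0,0,-0.45]],[[-0.004,0,-0.008],[0,0,-0.45]],[[-0.004,0,-0.008],[0,0,-0.45]]]}}

```text
clock: 4.95
tcp_pos: [0.5033, 0.0423, 0.0993]
orientation: [-0.369, -3.115, 0.006]
contact_force: [-5.2, -3.3, 3.1]
grip_width: 0.0095
gripper_force: 34.7
```

```bash
python3 -c "
from h import *
from bench import telemetry
print(telemetry.get_obs()['moment'])
plan([.5065,.043,.099],76.6)"
```

```text
[-0.68768871  1.05931023 -0.28799794]
t4.95 tcp [0.5033 0.0423 0.0993] yaw 76.5 j7 0.61 F [-5.2 -3.3  3.1] w 0.0095 
 shift [-0.012   0.0057  0.0009] turn [-0.0013 -0.0015 -0.0006]
```

Emit:
{"op": "apply_moves", "data": {"rows": [[[0,0,0],[0,0,-0.01]],[[0,0,0],[0,0,-0.01]]]}}

```text
clock: 5.2
tcp_pos: [0.5033, 0.0423, 0.0993]
orientation: [-0.323, -3.12, 0.005]
contact_force: [-4.8, -3.3, 3.0]
grip_width: 0.0089
gripper_force: 39.7
```

```bash
python3 -c "
from h import *
from bench import telemetry
print(telemetry.get_obs()['moment'])
plan([.5065,.043,.099],76.6)"
```

```text
[-0.69614448  1.00547043 -0.74037707]
t5.20 tcp [0.5033 0.0423 0.0993] yaw 78.2 j7 0.64 F [-4.8 -3.3  3. ] w 0.0089 
 shift [-0.0122  0.0053  0.001 ] turn [-0.0013 -0.0015  0.0088]
```

Emit:
{"op": "apply_moves", "data": {"rows": [[[0,0,0],[0,0,0]],[[0,0,0],[0,0,0]],[[0,0,0],[0,0,0]],[[0,0,-0.4],[0,0,0]],[[0,0,-0.4],[0,0,0]],[[0,0,-0.4],[0,0,0]]], "jaw": 0.3}}

```text
clock: 5.95
tcp_pos: [0.5076, 0.0449, 0.2029]
orientation: [0.318, 3.119, 0.001]
contact_force: [-0.2, 0.4, 0.3]
grip_width: 0.0558
gripper_force: 0.0
```

```bash
python3 - <<'E'
from h import *
from bench import grab_frame
f=grab_frame("wrist");pickle.dump(f,open("pics/w2.pkl","wb"))
plan([.481,.322,.24],0)
q=[.566,.028,-.251]
print((proj(f,body(q,[(20,35,60),(-61.5,55,63),(-85,-90,60),(-85,90,60),(-95.5,0,68),(-27.5,0,68)]),1)/.7).round(1))
cv2.imwrite("pics/w2.png",cv2.resize(f["frame"][:,:,::-1],(800,600),interpolation=cv2.INTER_CUBIC))
E
```

```text
t6.00 tcp [0.5065 0.0442 0.2011] yaw 78.3 j7 0.78 F [0.1 0.1 0. ] w 0.0553 
 shift [ 0.3241  1.0677 -0.1563] turn [0.0007 0.0007 0.4352]
[[446.8 406.4]
 [492.2 291.4]
 [249.  241.5]
 [551.8 255.1]
 [401.6 231. ]
 [396.4 344.1]]
```

View pics/w2.png

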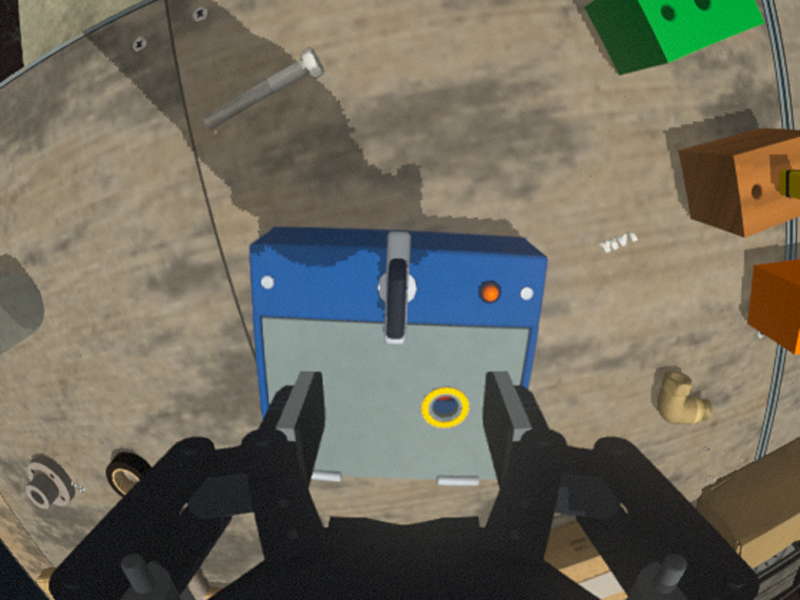

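The latch is secured: the bar runs from (399,235) to (395,340), square across the cover edge. The ring at (445,408) is within about 1 mm of prediction. Now to the pin.

Emit:
{"op": "apply_moves", "data": {"rows": [[[0.31,1,-0.12],[0,0,-0.06]],[[0.31,1,-0.12],[0,0,-0.06]],[[0.31,1,-0.12],[0,0,-0.06]],[[0.31,1,-0.12],[0,0,-0.06]],[[0.31,1,-0.12],[0,0,-0.06]],[[0.31,1,-0.12],[0,0,-0.06]]]}}

```text
clock: 6.75
tcp_pos: [0.4795, 0.3049, 0.2288]
orientation: [-0.02, -3.14, 0.002]
contact_force: [1.1, -0.6, -0.1]
grip_width: 0.0554
gripper_force: 0.0
```

```bash
python3 - <<'E'
from h import *
from bench import grab_frame
f=grab_frame("wrist");pickle.dump(f,open("pics/w3.pkl","wb"))
plan([.481,.322,.104],89.3)
print((proj(f,body([.481,.322,-.012],[(9,9,120),(9,-9,120),(-9,-9,120),(-9,9,120)]),1)/.7).round(1))
print((proj(f,body([.48,.322,.116],[(28,48,70),(-28,48,70),(-28,-48,70),(28,-48,70)]),1)/.7).round(1))
cv2.imwrite("pics/w3.png",cv2.resize(f["frame"][:,:,::-1],(800,600),interpolation=cv2.INTER_CUBIC))
E
```

```text
t6.80 tcp [0.4802 0.3032 0.2286] yaw 89.1 j7 0.47 F [-0.2 -0.8  0.4] w 0.0556 
 shift [-0.003   0.0761  0.4982] turn [-0.0007 -0.0005 -0.0009]
[[452.  326.4]
 [417.9 326.5]
 [418.3 293.9]
 [453.2 293.9]]
[[508.5 313.9]
 [502.6 228.5]
 [346.9 247.7]
 [361.1 332. ]]
```

View pics/w3.png

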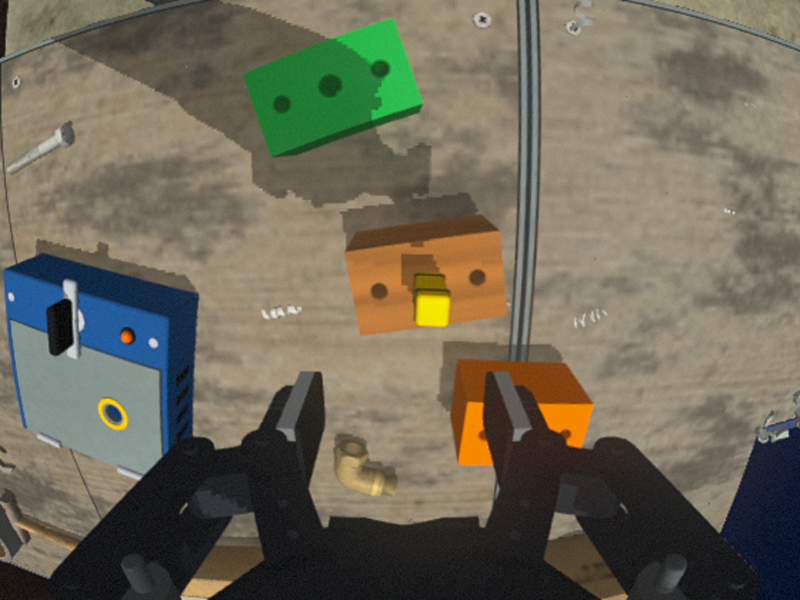

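The handle top is a square at (416,292)–(450,327), aligned with the jaws and within about 1.3 mm of prediction. I descend in two steps.

Emit:
{"op": "apply_moves", "data": {"rows": [[[0,0.072,0.24],[0,0,0]],[[0,0.072,0.24],[0,0,0]],[[0,0.072,0.24],[0,0,0]]]}}

```text
clock: 7.18
tcp_pos: [0.4814, 0.3212, 0.1706]
orientation: [0.027, 3.141, -0.001]
contact_force: [0.2, -0.4, 0.8]
grip_width: 0.0558
gripper_force: 0.0
```

```bash
python3 -c "
from h import *
plan([.481,.3212,.104],89.3)"
```

```text
t7.17 tcp [0.4814 0.3212 0.1706] yaw 89.0 j7 0.39 F [ 0.2 -0.4  0.8] w 0.0558 
 shift [0.0016 0.0004 0.2662] turn [-0.0002  0.     -0.0015]
```

Emit:
{"op": "apply_moves", "data": {"rows": [[[0,0,0.2],[0,0,0]],[[0,0,0.266],[0,0,0]],[[0,0,0.266],[0,0,0]],[[0,0,0.266],[0,0,0]]]}}

```text
clock: 7.68
tcp_pos: [0.4814, 0.3234, 0.1054]
orientation: [0.024, 3.139, 0.002]
contact_force: [-0.2, -0.5, 0.2]
grip_width: 0.0559
gripper_force: 0.0
```

Emit:
{"op": "apply_moves", "data": {"rows": [[[0,0,0],[0,0,0]],[[0,0,0],[0,0,0]],[[0,0,0],[0,0,0]],[[0,0,0],[0,0,0]],[[0,0,0],[0,0,0]],[[0,0,0],[0,0,0]]], "jaw": -1, "newtons": 60}}

```text
clock: 8.43
tcp_pos: [0.4809, 0.3229, 0.1044]
orientation: [0.024, 3.14, 0.0]
contact_force: [-1.0, -2.0, 5.8]
grip_width: 0.0173
gripper_force: 58.4
```

```bash
python3 -c "
from h import *
plan([.481,.3212,.24],89.3)"
```

```text
t8.43 tcp [0.4809 0.3229 0.1044] yaw 89.1 j7 0.32 F [-1.  -2.   5.8] w 0.0173 
 shift [-0.001  -0.0066 -0.5423] turn [ 0.      0.0003 -0.0009]
```

Emit:
{"op": "apply_moves", "data": {"rows": [[[0,0,-0.2],[0,0,0]],[[0,0,-0.4],[0,0,0]],[[0,0,-0.54],[0,0,0]],[[0,0,-0.54],[0,0,0]],[[0,0,-0.54],[0,0,0]]]}}

```text
clock: 9.05
tcp_pos: [0.4804, 0.322, 0.2378]
orientation: [-0.024, -3.141, 0.002]
contact_force: [-0.1, -0.4, -0.6]
grip_width: 0.0174
gripper_force: 58.7
```

```bash
python3 -c "
from h import *
plan([.594,.057,.20],75.6)"
```

```text
t9.05 tcp [0.4804 0.322  0.2378] yaw 89.1 j7 0.45 F [-0.1 -0.4 -0.6] w 0.0174 
 shift [-0.4706 -1.053   0.152 ] turn [-0.0004 -0.0001  0.0752]
```

Emit:
{"op": "apply_moves", "data": {"rows": [[[-0.46,-1,0],[0,0,0]],[[-0.46,-1,0],[0,0,0]],[[-0.46,-1,0],[0,0,0]],[[-0.46,-1,0],[0,0,0]],[[-0.46,-1,0],[0,0,0]],[[-0.46,-1,0],[0,0,0]]]}}

```text
clock: 9.8
tcp_pos: [0.5919, 0.0678, 0.2364]
orientation: [-0.031, -3.138, 0.001]
contact_force: [-0.3, 0.3, -0.9]
grip_width: 0.0174
gripper_force: 58.8
```

```bash
python3 -c "
from h import *
plan([.594,.057,.169],89)"
```

```text
t9.80 tcp [0.5919 0.0678 0.2364] yaw 88.9 j7 0.93 F [-0.3  0.3 -0.9] w 0.0174 
 shift [-0.0101 -0.0426  0.2697] turn [-0.0003 -0.001  -0.0008]
```

Emit:
{"op": "apply_moves", "data": {"rows": [[[-0.01,-0.043,0.15],[0,0,0]],[[-0.01,-0.043,0.27],[0,0,0]],[[-0.01,-0.043,0.27],[0,0,0]],[[-0.01,-0.043,0.27],[0,0,0]],[[-0.01,-0.043,0.27],[0,0,0]]]}}

```text
clock: 10.42
tcp_pos: [0.5948, 0.0612, 0.1725]
orientation: [0.022, 3.139, 0.001]
contact_force: [-0.4, 0.2, -0.9]
grip_width: 0.017
gripper_force: 58.8
```

```bash
python3 - <<'E'
from h import *
from bench import grab_frame
plan([.594,.057,.169],89)
from bench import telemetry
o=telemetry.get_obs();T=R.from_rotvec(o["orientation"]);tip=o["tcp_pos"]+T.apply([0,0,.0944]);print("tip",tip)
A=[[.594,.057,.06]]
out=[]
for n in ["scene","side","wrist"]:
    f=grab_frame(n);pickle.dump(f,open(f"pics/{n}4.pkl","wb"))
    w=n=="wrist"; a=proj(f,A,w)[0]; t=proj(f,tip,w)[0]
    c=np.round((a+t)/2).astype(int); x,y=c[0]-50,c[1]-37
    if w: x,y=c[0]-50,c[1]-37
    im=cv2.resize(f["frame"][y:y+75,x:x+100,::-1],(400,300),interpolation=cv2.INTER_CUBIC)
    print(n,"origin",x,y,"ap crop",(a-[x,y]+.5)*4-.5,"tip crop",(t-[x,y]+.5)*4-.5); out.append(im)
out.append(cv2.resize(f["frame"][:,:,::-1],(400,300)))
cv2.imwrite("pics/c4.png",np.vstack([np.hstack(out[:2]),np.hstack(out[2:])]))
E
```

```text
t10.43 tcp [0.5948 0.0612 0.1725] yaw 89.2 j7 0.89 F [-0.4  0.2 -0.9] w 0.0170 
 shift [ 0.0029 -0.0167  0.014 ] turn [0.0002 0.0007 0.0011]
tip [0.59496995 0.06120793 0.07809736]
scene origin 191 176 ap crop [203.84328893 157.62356274] tip crop [196.14312175 139.47287601]
side origin 205 187 ap crop [204.39223439 158.32091246] tip crop [201.98300316 139.93154169]
wrist origin 230 181 ap crop [188.58030227 129.03031307] tip crop [211.16592578 168.21449926]
```

View pics/c4.png

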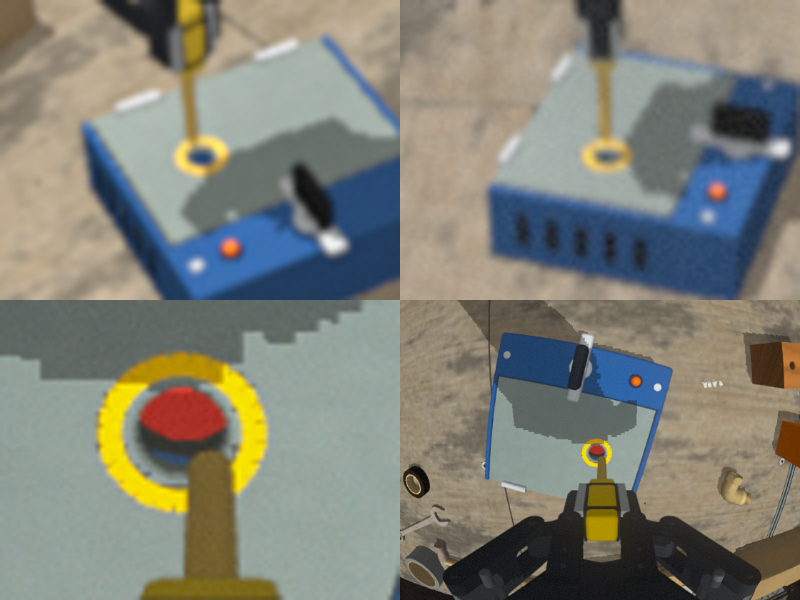

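The wrist crop puts the ring at (182,133) and the rod end at (211,~168), so the tip must go about 5 mm toward −y. The scene and side views agree.

Emit:
{"op": "apply_moves", "data": {"rows": [[[0.001,-0.021,0],[0,0,0]],[[0.001,-0.021,0.03],[0,0,0]],[[0.001,-0.021,0.03],[0,0,0]],[[0.001,-0.021,0.03],[0,0,0]]]}}

```text
clock: 11.08
tcp_pos: [0.5937, 0.055, 0.1634]
orientation: [-0.023, -3.141, -0.0]
contact_force: [0.1, -0.0, -0.7]
grip_width: 0.0172
gripper_force: 58.8
```

```bash
python3 - <<'E'
from h import *
from bench import grab_frame,telemetry
plan([.5945,.056,.1215],89.2)
o=telemetry.get_obs();T=R.from_rotvec(o["orientation"]);tip=o["tcp_pos"]+T.apply([0,0,.0944]);print("tip",tip)
f=grab_frame("wrist");a=proj(f,[.5945,.056,.06],1)[0];t=proj(f,tip,1)[0]
c=np.round(a).astype(int);x,y=c[0]-50,c[1]-37
print((a-[x,y]+.5)*6-.5,(t-[x,y]+.5)*6-.5)
cv2.imwrite("pics/w5.png",cv2.resize(f["frame"][y:y+75,x:x+100,::-1],(600,450),interpolation=cv2.INTER_CUBIC))
E
```

```text
t11.07 tcp [0.5937 0.055  0.1634] yaw 89.2 j7 0.90 F [ 0.1 -0.  -0.7] w 0.0172 
 shift [-0.0031  0.004   0.1675] turn [ 0.0001 -0.0001 -0.0003]
tip [0.5936834  0.05502276 0.06896372]
[302.27239091 224.18270088] [293.92276109 244.3643821 ]
```

View pics/w5.png

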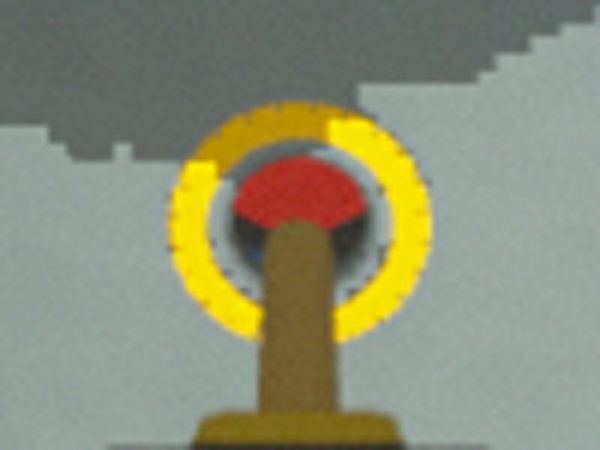

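The tip (298,~244) is centred on the ring (300,223) once its height is allowed for. I descend in stages.

Emit:
{"op": "apply_moves", "data": {"rows": [[[-0.002,0.002,0.05],[0,0,0]],[[-0.002,0.002,0.1],[0,0,0]],[[-0.002,0.002,0.15],[0,0,0]],[[-0.002,0.002,0.15],[0,0,0]]]}}

```text
clock: 11.62
tcp_pos: [0.5936, 0.0553, 0.1247]
orientation: [-0.023, -3.139, 0.0]
contact_force: [0.5, 0.8, -0.1]
grip_width: 0.0176
gripper_force: 58.8
```

Emit:
{"op": "apply_moves", "data": {"rows": [[[0,0,0.02],[0,0,0]],[[0,0,0.03],[0,0,0]],[[0,0,0.04],[0,0,0]],[[0,0,0.04],[0,0,0]]], "newtons": 80}}

```text
clock: 12.12
tcp_pos: [0.5946, 0.0557, 0.1168]
orientation: [0.023, 3.141, -0.0]
contact_force: [-2.4, -0.4, 6.7]
grip_width: 0.0172
gripper_force: 80.5
```

Emit:
{"op": "apply_moves", "data": {"rows": [[[0,0,0.005],[0,0,0]],[[0,0,0.006],[0,0,0]],[[0,0,0.006],[0,0,0]],[[0,0,0.006],[0,0,0]]]}}

```text
clock: 12.62
tcp_pos: [0.5948, 0.0558, 0.1161]
orientation: [0.023, 3.14, -0.001]
contact_force: [-3.9, -0.6, 11.7]
grip_width: 0.0174
gripper_force: 81.6
```

```bash
python3 - <<'E'
from h import *
from bench import grab_frame
plan([.5945,.056,.1169],89.2)
f=grab_frame("scene");g=grab_frame("wrist")
a=f["frame"][150:270,170:330];b=g["frame"][100:310,140:420]
cv2.imwrite("pics/z6.png",np.hstack([cv2.resize(a,(400,300)),cv2.resize(b,(400,300))])[:,:,::-1])
E
```

```text
t12.62 tcp [0.5948 0.0558 0.1161] yaw 89.1 j7 0.85 F [-3.9 -0.6 11.7] w 0.0174 
 shift [ 0.0011  0.0009 -0.0032] turn [-0.0001  0.0004 -0.0003]
```

View pics/z6.png

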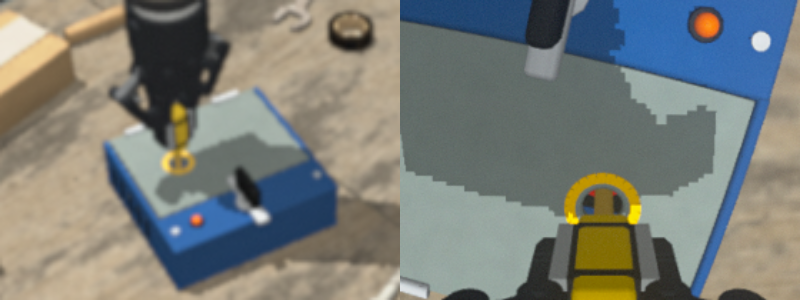

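The rod is through the hole, and the force of 11.7 N is above the 8 N stop, so the button is bottomed. The latch bar still lies across the cover. Handing in.

```bash
python3 -c "
from bench import job
print(job.hand_in())"
```

```text
the job is handed in; nothing more can be done
None
```

I turned the turnbutton fully across the cover's edge first. The pin's tip then went through the ringed hole and is pressing the button to its stop (about 12 N), still gripped. I handed in at about 12.7 s; the hand-in returned no verdict.

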